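# Seat one lens barrel in a V cradle, stow the other, hold the first down

### The job

The two lens barrels lie in each other's trays. Lay the orange-banded barrel in the groove of the V cradle, midway along it, and put the blue-banded one away in the middle of the blue tray, lying between its two ridges, and let go of it; then press on the orange-banded barrel so that it bears on both sides of both V blocks and the sprung bed is sunk about half of its 12 mm travel, and finish while holding it pressed there, pushing on the barrel alone. Lay the barrels down, never drop them; never push the bed onto its stop, and do not disturb the other things on the table.

Things in the scene. Friction and masses are not known exactly. Their poses are not given: they have to be found in the camera images.
- blue_barrel: lens barrel with two blue bands: black cylinder 32 mm in diameter, 116 mm long, about 150 g (varies). Origin at the middle of its axis; x along the axis (it may be rolled about x).
- orange_barrel: the same lens barrel with two orange bands instead. Origin at the middle of its axis; x along the axis.
- blue_tray: blue tray 140 x 84 mm, fixed, rim 10 mm high. Origin: centre of its underside, on the table; z up. Two ridges, 104 mm long along its x, 4 mm wide, tops 22 mm above its underside, carry a barrel along the middle: ridges at y = +-9 to +-13 mm, so a barrel lies between them with its axis 35 mm above the table, parallel to the tray's x. Fingers can straddle the ridges.
- orange_tray: orange tray, same in size and shape, fixed; the blue-banded barrel lies on its ridges at the start, the orange-banded one on those of the blue tray. The two trays change places.
- cradle: V cradle, fixed to the table: dark base plate 124 x 90 mm. Origin: centre of its underside, on the table; x along the groove, z up. On its sprung bed stand two V blocks, each 22 mm long, at x = +-27 to +-49 mm. Between them is a gap 54 mm long for fingers, down to the bed's plate 32 mm below a seated barrel's axis. The corner posts end 22 mm below that axis.
- cradle_bed (a joint): how far the cradle's sprung bed is sunk: 0 = up, 0.012 m = on its stop. The springs take about 2.4 N (a barrel's own weight included) before the bed moves, then 0.9 N per mm: about 8 N at half travel.
- groove_seat (a point): moves with the bed: where the middle of a barrel's axis lies when it rests on both flanks of the groove; with the bed up 64 mm above the table, on the cradle's z axis. The groove is 90 degrees, open upward; its flanks end level with the axis, 23 mm to each side.
- spice_jar: spice jar with ochre lid, 42 mm across, 106 mm tall, standing; bystander
- green_cap: green screw cap, 33 mm across, 17 mm high; bystander
- green_marker: green and white marker pen, 135 mm long, lying; bystander
- black_tape: roll of black tape, 62 mm across, 19 mm high; bystander

How it is judged:
On the way:
1. the blue-banded barrel lies between the ridges of the blue tray, let go and at rest (z of blue_barrel in the frame of blue_tray between 0.031 and 0.039 m and x of blue_barrel in the frame of blue_tray between -0.015 and 0.015 m and y of blue_barrel in the frame of blue_tray between -0.006 and 0.006 m and angle between the x axis of blue_barrel and the x axis of blue_tray, either way round below 0.15 rad and linear speed of blue_barrel below 0.03 m/s and contact force between each of the arm, the fingers and blue_barrel below 0.1 N), for 0.2 s.
At the end, for the whole second after the job is handed in: Blue barrel free and still on blue ridges: 15 mm along, 6 across, axis 31-39 mm up, 0.15 rad. Orange barrel still in groove: 12 mm along, 3 mm across and in height, 0.06 rad; fingers press over 2 N, each of the 4 flanks over 0.9 N, bed sunk 3-9 mm, arm off the bed (under 0.5 N) (all of step 1 and z of orange_barrel in the frame of groove_seat between -0.003 and 0.003 m and x of orange_barrel in the frame of groove_seat between -0.012 and 0.012 m and y of orange_barrel in the frame of groove_seat between -0.003 and 0.003 m and angle between the x axis of orange_barrel and the x axis of cradle, either way round below 0.06 rad and linear speed of orange_barrel below 0.02 m/s and contact force between orange_barrel and cradle_bed_c1 above 0.9 N and contact force between orange_barrel and cradle_bed_c2 above 0.9 N and contact force between orange_barrel and cradle_bed_c3 above 0.9 N and contact force between orange_barrel and cradle_bed_c4 above 0.9 N and value of joint cradle_bed between 0.003 and 0.009 m and contact force between the fingers and orange_barrel above 2 N and contact force between each of the arm, the fingers and cradle_bed below 0.5 N); the arm keeps its last pose, push and grip.
It fails at once if the bed is pushed onto its stop (sunk over 11.5 mm) (value of joint cradle_bed above 0.0115 m).
It fails at once if a barrel is dropped (moves free of the gripper faster than 0.55 m/s, a fall of about 15 mm) ((linear speed of blue_barrel above 0.55 m/s and contact force between each of the fingers, the arm and blue_barrel below 0.1 N) or (linear speed of orange_barrel above 0.55 m/s and contact force between each of the fingers, the arm and orange_barrel below 0.1 N)).
It fails at once if a bystander is moved by more than 20 mm (distance of any of spice_jar, green_cap, green_marker, black_tape from where it was at the start of the episode above 0.02 m).
It also fails if it takes over 56 s, if anything falls off the work surface, if the arm or the gripper's body presses on something with over 40 N, if the wrist force passes 120 N, or if a joint passes its speed limit or range.

### The arm

A 6-joint arm with a two-finger parallel gripper is mounted at the origin on a cart in front of the work surface, level with it; the furniture and walls round the work are solid. World frame = base frame: x ahead of the robot, y to its left, z up, the work surface at z = 0. Lengths are in m, angles in rad, forces in N, time in s.
With the tool pointing down it reaches from about 0.25 to 0.775 m from the base axis. Payload 4 kg.
Tool frame: the origin (TCP) lies at the centre of the arm's flange, where the gripper is bolted on; the fingertips stand 199 mm ahead of it and the grasp point (between the pads) lies 180 mm ahead of it (robot.tcp_to_tips is the z of the fingertips in the tool frame, in m); z points along the fingers, y is the line along which they close (so a half turn about z gives the same grasp; the last joint's range is limited). The gripper opens to 94 mm and grips with 3 to 60 N. Pads are 16 mm wide; open, the fingers measure 119 mm over their backs; the gripper's body (75 mm by 177 mm) begins 78 mm behind the grasp point.
Start: joints at [1.137, 0.087, 1.371, -0, 1.684, -0.103], TCP at [0.179, 0.52, 0.405] pointing down, gripper open.
Joint ranges: [-3.1, 3.1], [-0.76, 2.03], [0.27, 2.55], [-1.08, 4.22], [0.17, 2.65], [-2.57, 2.57]. Speed limits (rad/s): [2.79, 2.79, 3.14, 3.14, 3.14, 3.14].

### API

Orientations are given as [roll, pitch, yaw] about the fixed x, y, z axes, in that order (R = Rz(yaw) Ry(pitch) Rx(roll)).
In Python, from bench import robot gives the robot as it stands.
- The arm moves only by the tool play_rows, never from a script. Its arguments are lists of equal length, an entry for each row: "translation": the shift along the tool's x, y, z scaled (see below), a list of three; "twist": the turn, a rotation vector about the tool's x, y, z scaled (see below), a list of three; "gripper": the opening, from -1 (shut) to 1 (fully open). A call has 1 to 8 rows; each row shifts and turns the commanded pose from where the row before left it, along the tool's axes as they then stand; what a row does not reach is not made up. The controller multiplies each number of a shift by 0.04 m and each number of a turn by 0.1 rad. A row lasts 1/10 s, in which the tool goes at most 50 mm and 8.59 degrees, less where a joint would pass 70% of its speed; a pose out of reach is approached as far as the arm can. A call with a number of a shift or a turn outside -1 to 1 is refused whole. A call with a gripper value outside its range is refused whole. The fingers move at their own pace and stop on an object; the grip force is fixed at half the most. Time passes only in rows, so rows that do not move let the fingers close. It gives the time, the measured TCP pose, the force, the opening and the grip force at its end, in the units of the state.
- robot.get_obs(): the state, without advancing time (a new reading comes with each control period).
- robot.snapshot(name): name is "scene" or "top" or "wrist"; returns the picture (400x640x3 uint8, red, green, blue); there is no depth.
- robot.camera_model(name): a dict with "camera_matrix" (3x3 intrinsics, pixels), "rvec" (rotation vector, rad) and "tvec" (3), from world to camera coordinates, as OpenCV has them. Camera axes: x right, y down, z forward; pixel columns grow to the right and rows downward; lengths in m; the calibration is good to about 2 mm. A picture is of the moment at which its call begins: read the wrist's pose just before it. camera_model takes no time and is no camera call; for the wrist camera it gives the pose at the moment of the call.
- robot.close_job(): hands the job in; it is judged then, once.
Trained networks look in the newest picture that a camera, given by its name, has taken for a name from the list of things; names that differ only in an ending like _2 or _b are one class to them, and where a whole thing is asked for, a point or a joint stands for the part that bears it (a point fixed in the world has none). Each returns a list of dicts, best first, with "score" (0 to 1); they miss things now and then, are a little off and sometimes report something else, mostly with a low value. They report only what shows in the picture. A call takes as long as a camera call.
- robot.recognise(name, camera): "centre" ([x, y, z] in m, in world coordinates, good to about 4 mm: the middle of the surface that is visible of it).
- robot.spot_point(name, camera): "centre" ([x, y, z] in m, in world coordinates, good to about 4 mm: a listed point, or the origin of a listed thing).
The state is a dict: "time": time; "joint_positions": joint angles; "qvel": joint speeds; "joint_torque": joint torques, N m; "tool_pos": TCP position; "ee_rot": TCP orientation; "wrist_force": force on the tool from outside, world axes, zero at the start; "wrist_torque": the same for the moment, N m; "width": finger opening in m; "finger_force": force on a finger pad.
Only numpy, scipy, OpenCV 4.12 (cv2) and the standard library are available. Lean on these libraries where they do the work, as an engineer would, in place of code of your own. Each camera call takes 0.05 s, during which the arm holds its last target. There are 200 camera calls.

## Working session

There is one attempt and no reset: what is moved stays moved. The work goes in short steps, Python scripts to look and compute and a tool call to move; the robot and the scene stay as the last step left them, time stands still between calls to the robot, and variables do not carry over. Pictures are saved under pics/ and viewed, at most 10 in all, crops included, and the job is handed in when it is done.

Besides the shell and the picture viewer there is one more tool, called after "Request:" as name(argument=value, ...) on one line, values as JSON. play_rows: Moves the arm, as the interface text tells. Its arguments: {"type":"object","properties":{"translation":{"type":"array","items":{"type":"array","items":{"type":"number","minimum":-1,"maximum":1}}},"twist":{"type":"array","items":{"type":"array","items":{"type":"number","minimum":-1,"maximum":1}}},"gripper":{"type":"array","items":{"type":"number"}}},"required":["translation","twist","gripper"]}

```bash
mkdir -p pics
cat > h.py <<'E'
from bench import robot
import numpy as np, cv2
def save(n,f):
    im=robot.snapshot(n); cv2.imwrite('pics/'+f,im[:,:,::-1]); return im
def ray(n,uv,z):
    c=robot.camera_model(n);K=np.array(c["camera_matrix"]);R,_=cv2.Rodrigues(np.array(c["rvec"],float));t=np.array(c["tvec"],float).ravel()
    o=-R.T@t; d=R.T@np.linalg.inv(K)@np.array([uv[0],uv[1],1.]); return o+d*(z-o[2])/d[2]
def proj(n,P):
    c=robot.camera_model(n);p,_=cv2.projectPoints(np.array([P],float),np.array(c["rvec"],float),np.array(c["tvec"],float),np.array(c["camera_matrix"],float),None);return p.ravel()
E
python3 - <<'E'
from h import *
save("top","top1.png")
for n in ["blue_barrel","orange_barrel","blue_tray","orange_tray","cradle","groove_seat","spice_jar","green_cap","green_marker","black_tape"]:
    r=robot.spot_point(n,"top")
    for q in r[:2]: print(n,round(q["score"],2),np.round(q["centre"],4),proj("top",q["centre"]).round())
o=robot.get_obs();print({k:np.round(v,3) for k,v in o.items()})
E
```

```text
blue_barrel 0.81 [0.4197 0.3488 0.0334] [213. 270.]
orange_barrel 0.71 [0.658  0.1516 0.0329] [301. 163.]
orange_barrel 0.29 [0.4181 0.3493 0.0343] [213. 270.]
blue_tray 0.92 [0.6525 0.154  0.0007] [300. 169.]
orange_tray 0.77 [ 0.4228  0.3438 -0.0009] [218. 268.]
groove_seat 0.72 [0.4736 0.0726 0.0619] [338. 243.]
groove_seat 0.54 [ 4.951e-01 -1.672e-01  4.000e-04] [439. 233.]
spice_jar 0.56 [ 0.7019  0.3425 -0.0018] [221. 150.]
green_cap 0.49 [ 0.5476 -0.058  -0.0028] [391. 212.]
green_marker 0.62 [ 0.4204  0.344  -0.0014] [218. 269.]
green_marker 0.26 [ 0.5459 -0.0569 -0.0008] [391. 212.]
black_tape 0.88 [0.6151 0.3881 0.0013] [201. 186.]
black_tape 0.7 [ 0.5449 -0.0559 -0.0046] [390. 213.]
{'time': np.float64(0.55), 'joint_positions': array([ 1.137,  0.087,  1.371,  0.   ,  1.684, -0.103]), 'qvel': array([-0.   ,  0.   , -0.001,  0.   , -0.002,  0.   ]), 'joint_torque': array([-1.0000e-03, -3.3970e+01, -3.0235e+01,  7.2000e-02,  2.4000e-02,
       -0.0000e+00]), 'tool_pos': array([0.179, 0.52 , 0.405]), 'ee_rot': array([3.141, 0.   , 2.811]), 'wrist_force': array([-0.42 ,  0.005, -0.086]), 'wrist_torque': array([-0.006, -0.059,  0.021]), 'finger_force': np.float64(0.0), 'width': np.float64(0.094)}
```

View pics/top1.png

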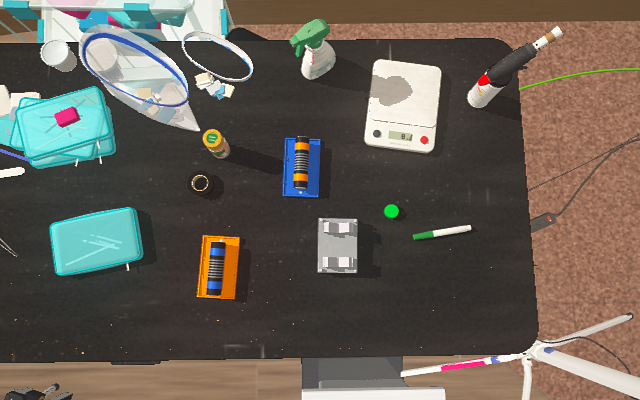

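The picture shows the orange-banded barrel in the blue tray at about (301,165), the blue-banded one in the orange tray at (215,268), and the cradle at (338,245). The bystanders are clear of the paths between them.

Run:
```python
from h import *
im=cv2.imread('pics/top1.png');hsv=cv2.cvtColor(im,cv2.COLOR_BGR2HSV)
def fit(name,m,box,z):
    mm=np.zeros_like(m);x0,y0,x1,y1=box;mm[y0:y1,x0:x1]=m[y0:y1,x0:x1]
    p=np.argwhere(mm>0)[:,::-1].astype(np.float32)
    b=cv2.boxPoints(cv2.minAreaRect(p)); w=np.array([ray("top",q,z)[:2] for q in b],np.float32)
    (c,s,a)=cv2.minAreaRect(w); e=w[1]-w[0] if np.linalg.norm(w[1]-w[0])>np.linalg.norm(w[2]-w[1]) else w[2]-w[1]
    print(name,len(p),np.round(c,4),np.round(s,4),"yaw",round(np.degrees(np.arctan2(e[1],e[0]))%180,1))
fit("blue",cv2.inRange(hsv,(105,120,60),(125,255,255)),(275,125,330,205),0.01)
fit("orange",cv2.inRange(hsv,(8,150,100),(22,255,255)),(190,225,250,305),0.01)
g=cv2.inRange(hsv,(0,0,70),(180,70,255))
fit("cradle",g,(310,210,366,280),0.02)
c=robot.camera_model("wrist");R,_=cv2.Rodrigues(np.array(c["rvec"]));print(-R.T@c["tvec"],R,c["camera_matrix"])
cv2.imwrite('pics/top1c.png',cv2.resize(im[120:310,180:440],None,fx=3,fy=3,interpolation=cv2.INTER_CUBIC))
```

```text
blue 1431 [0.6543 0.1524] [0.0863 0.1402] yaw 177.2
orange 1590 [0.4267 0.343 ] [0.0881 0.1438] yaw 176.1
cradle 2208 [0.4746 0.0715] [0.0916 0.129 ] yaw 178.4
[0.10647795 0.54461699 0.38731523] [[ 3.24193833e-01  9.45990417e-01  6.99993959e-04]
 [ 9.13373658e-01 -3.13208429e-01  2.60094291e-01]
 [ 2.46265951e-01 -8.36816092e-02 -9.65582969e-01]] [[313.4525129    0.         319.9670681 ]
 [  0.         313.4525129  195.01508811]
 [  0.           0.           1.        ]]
```

View pics/top1c.png

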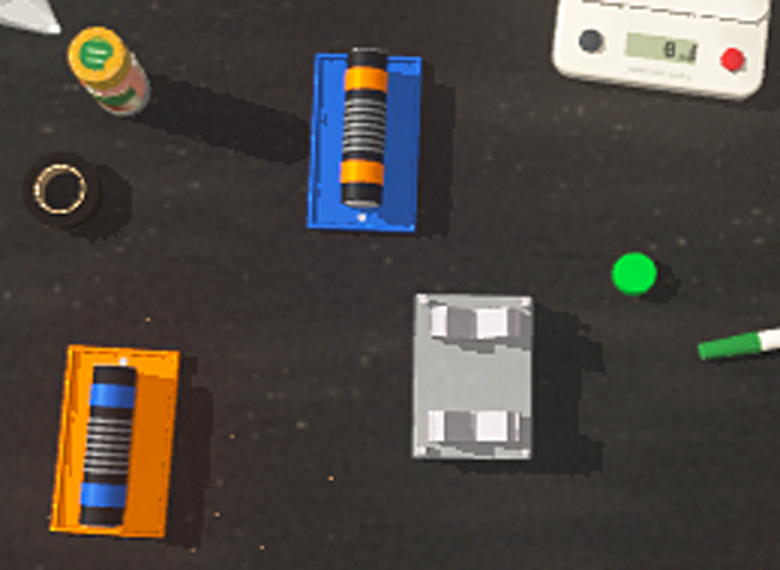

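Request:
play_rows(translation=[[0,0,0],[0,0,0],[0,0,0],[-0.9,-0.63,0],[-0.9,-0.63,0],[-0.9,-0.63,0],[-0.9,-0.63,0],[-0.9,-0.63,0]], twist=[[0,0,-0.94],[0,0,-0.94],[0,0,-0.94],[0,0,0],[0,0,0],[0,0,0],[0,0,0],[0,0,0]], gripper=[1,1,1,1,1,1,1,1])

```text
time: 1.35
tool_pos: [0.3533, 0.3843, 0.4049]
ee_rot: [3.141, 0.0, 3.093]
wrist_force: [0.4, 0.7, -0.6]
width: 0.0941
finger_force: 0.0
```

Request:
play_rows(translation=[[-0.9,-0.63,0],[-0.9,-0.63,0],[-0.9,-0.63,0],[-0.9,-0.63,0],[-0.9,-0.63,0],[-0.9,-0.63,0],[-0.9,-0.63,0.3],[-0.9,-0.63,0.3]], twist=[[0,0,0],[0,0,0],[0,0,0],[0,0,0],[0,0,0],[0,0,0],[0,0,0],[0,0,0]], gripper=[1,1,1,1,1,1,1,1])

```text
time: 2.15
tool_pos: [0.6314, 0.1688, 0.3811]
ee_rot: [3.141, 0.002, 3.093]
wrist_force: [0.1, -0.3, 0.4]
width: 0.094
finger_force: 0.0
```

```bash
cat >> h.py <<'E'
from scipy.spatial.transform import Rotation as Ro
def to(p,yaw=None):
    "turn, then shift in the turned tool frame, to bring the TCP to p (world) with yaw (tool), pointing down"
    o=robot.get_obs();R0=Ro.from_euler('xyz',o["ee_rot"]);yaw=o["ee_rot"][2] if yaw is None else yaw
    R1=Ro.from_euler('xyz',[np.pi,0,yaw]); tw=(R0.inv()*R1).as_rotvec(); d=R1.inv().apply(np.array(p)-o["tool_pos"])
    print("at",np.round(o["tool_pos"],4),np.round(o["ee_rot"],4),"shift units",np.round(d/.04,3),"twist units",np.round(tw/.1,3))
E
python3 - <<'E'
from h import *
robot.get_obs(); save("wrist","w1.png"); to([.656,.152,.35],3.093)
for n in ["orange_barrel","blue_tray"]:
    for q in robot.spot_point(n,"wrist")[:2]: print(n,round(q["score"],2),np.round(q["centre"],4))
E
```

```text
at [0.6353 0.164  0.3762] [-3.1368e+00 -2.0000e-04  3.0865e+00] shift units [-0.53  -0.276  0.656] twist units [-0.048 -0.002 -0.065]
orange_barrel 0.8 [0.6587 0.1566 0.0354]
blue_tray 0.66 [ 6.554e-01  1.496e-01 -3.000e-04]
```

View pics/w1.png

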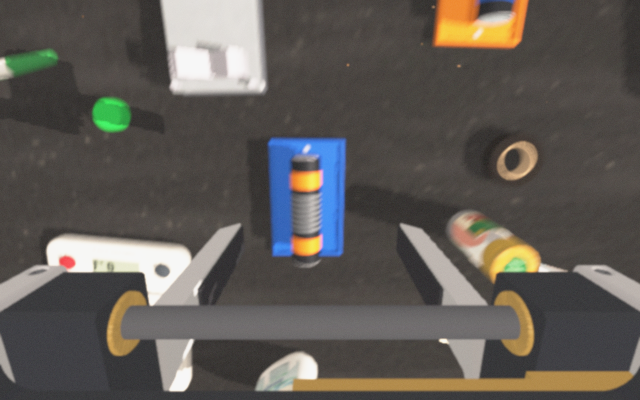

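The wrist view shows the orange-banded barrel in the blue tray, with its bands at about (307,181) and (307,245). It lies off-centre along the tray.

```bash
cat >> h.py <<'E'
OR=((6,150,100),(22,255,255)); BL=((105,120,60),(125,255,255))
def blobs(im,rng,minA=60):
    hsv=cv2.cvtColor(im,cv2.COLOR_RGB2HSV);m=cv2.inRange(hsv,*rng);n,l,s,c=cv2.connectedComponentsWithStats(m)
    return m,l,[(i,s[i,4],c[i],s[i,:4]) for i in range(1,n) if s[i,4]>=minA]
def rect(cam,pts,z):
    w=np.array([ray(cam,q,z)[:2] for q in pts],np.float32);h=cv2.convexHull(w)
    c,s,a=cv2.minAreaRect(h);b=cv2.boxPoints((c,s,a));e=b[1]-b[0] if np.linalg.norm(b[1]-b[0])>np.linalg.norm(b[2]-b[1]) else b[2]-b[1]
    y=np.arctan2(e[1],e[0]);y=(y+np.pi/2)%np.pi-np.pi/2
    return np.round(c,4),np.round(s,4),round(y,4)
E
python3 - <<'E'
from h import *
o=robot.get_obs();im=save("wrist","w2.png");print(o["tool_pos"],o["ee_rot"],o["qvel"].round(3))
for nm,rng in(("or",OR),("bl",BL)):
    m,l,b=blobs(im,rng,100)
    for i,A,c,s in b: print(nm,A,c.round(1),s,ray("wrist",c,.047).round(4))
    if nm=="bl":
        i=max(b,key=lambda t:t[1] if 250<t[2][0]<360 else 0)[0]
        print(rect("wrist",np.argwhere(l==i)[:,::-1],.01),rect("wrist",np.argwhere(l==i)[:,::-1],.0))
E
```

```text
[0.63163547 0.1680546  0.37786371] [-3.14062761 -0.00427398  3.08892266] [ 0.051 -0.053  0.006  0.023  0.016  0.006]
or 2062 [479.7  21.8] [438   0  94  45] [0.4832 0.322  0.047 ]
or 254 [301.5 180.4] [294 172  21  19] [0.6219 0.151  0.047 ]
or 251 [304.7 246.6] [296 237  27  19] [0.6956 0.1497 0.047 ]
or 608 [504.4 252.3] [489 239  49  34] [0.7133 0.3676 0.047 ]
bl 5606 [310.2 192. ] [271 138  78 119] [0.6347 0.1592 0.047 ]Traceback (most recent call last):
  File "<stdin>", line 8, in <module>
  File "h.py", line 21, in rect
    w=np.array([ray(cam,q,z)[:2] for q in pts],np.float32);h=cv2.convexHull(w)
                ~~~^^^^^^^^^
  File "h.py", line 6, in ray
    c=robot.camera_model(n);K=np.array(c["camera_matrix"]);R,_=cv2.Rodrigues(np.array(c["rvec"],float));t=np.array(c["tvec"],float).ravel()
ValueError: time passes only in moves, steps and waits
```

Request:
play_rows(translation=[[-0.35,-0.22,0.6],[-0.35,-0.22,0.6],[0,0,0.6],[0,0,0],[0,0,0],[0,0,0]], twist=[[0,0,-0.17],[0,0,0],[0,0,0],[0,0,0],[0,0,0],[0,0,0]], gripper=[1,1,1,1,1,1])

```text
time: 2.95
tool_pos: [0.6571, 0.1525, 0.3116]
ee_rot: [3.141, 0.004, 3.111]
wrist_force: [0.1, 1.3, 1.1]
width: 0.0943
finger_force: 0.0
```

```bash
cat >> h.py <<'E'
_c={}
def ray(n,uv,z,cm=None):
    c=cm or _c[n];K=np.array(c["camera_matrix"]);R,_=cv2.Rodrigues(np.array(c["rvec"],float));t=np.array(c["tvec"],float).ravel()
    o=-R.T@t; d=R.T@np.linalg.inv(K)@np.array([uv[0],uv[1],1.]); return o+d*(z-o[2])/d[2]
def save(n,f):
    _c[n]=robot.camera_model(n); im=robot.snapshot(n); cv2.imwrite('pics/'+f,im[:,:,::-1]); return im
def look(f,rng,box=(0,0,640,400),z=.047,minA=60):
    o=robot.get_obs();im=save("wrist",f);print(o["tool_pos"].round(4),o["ee_rot"].round(4),"qvel",np.abs(o["qvel"]).max().round(3))
    m,l,b=blobs(im,rng,minA)
    for i,A,c,s in b: print(A,c.round(1),s,ray("wrist",c,z).round(4))
    return im,l,b
E
python3 - <<'E'
from h import *
im,l,b=look("w3.png",OR)
m,l,b=blobs(im,BL,300)
for i,A,c,s in b: print(A,c.round(1),s,rect("wrist",np.argwhere(l==i)[:,::-1],.01))
E
```

```text
[0.6571 0.1525 0.3116] [3.1406 0.004  3.1112] qvel 0.008
402 [312.9 162.5] [304 151  27  25] [0.6217 0.1483 0.047 ]
363 [313.4 247.3] [303 235  35  25] [0.6949 0.1461 0.047 ]
901 [584.1 255.5] [557 243  66  28] [0.7096 0.3795 0.047 ]
8583 [321.6 178.3] [275 111  98 150] (array([0.6542, 0.1545]), array([0.0859, 0.1423]), np.float32(-0.0536))
```

View pics/w3.png

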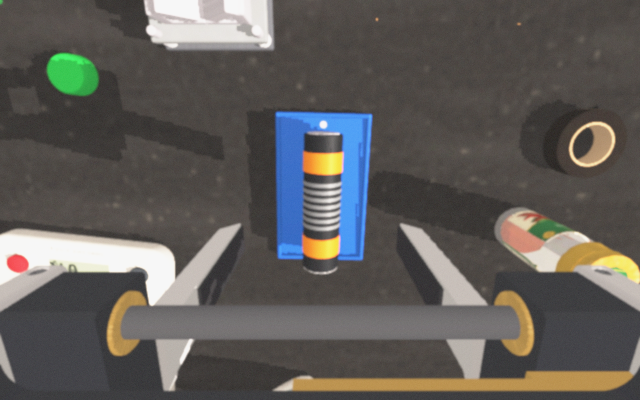

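The view shows the barrel centred at about (322,200), parallel to the tray. My colour mask clipped the bright side of the bands, so I take y from the tray axis instead. Descending to grasp.

Request:
play_rows(translation=[[-0.03,0.045,0.6],[0,0,0.6],[0,0,0.6],[0,0,0.56],[0,0,0],[0,0,0],[0,0,0]], twist=[[0,0,0.23],[0,0,0],[0,0,0],[0,0,0],[0,0,0],[0,0,0],[0,0,0]], gripper=[1,1,1,1,1,1,0.3])

```text
time: 3.7
tool_pos: [0.6594, 0.1535, 0.2171]
ee_rot: [3.141, 0.004, 3.087]
wrist_force: [-0.2, 0.5, 0.5]
width: 0.0891
finger_force: 0.0
```

Run:
```python
from h import *
to([.6583,.1543,.217],3.088)
```

```text
at [0.6594 0.1535 0.2171] [3.1406 0.0044 3.087 ] shift units [0.028 0.019 0.004] twist units [ 0.01   0.044 -0.01 ]
```

Request:
play_rows(translation=[[0,0,0],[0,0,0],[0,0,0],[0,0,0],[0,0,0],[0,0,0],[0,0,0],[0,0,0]], twist=[[0,0,0],[0,0,0],[0,0,0],[0,0,0],[0,0,0],[0,0,0],[0,0,0],[0,0,0]], gripper=[-0.1,-0.2,-0.3,-0.35,-0.5,-1,-1,-1])

```text
time: 4.5
tool_pos: [0.6586, 0.1536, 0.2143]
ee_rot: [3.14, 0.0, 3.087]
wrist_force: [-0.1, 1.3, -0.2]
width: 0.0316
finger_force: 30.0
```

Run:
```python
from h import *
to([.6583,.1543,.217],3.088);o=robot.get_obs();print(o["width"],o["finger_force"],o["wrist_force"])
```

```text
at [0.6586 0.1536 0.2143] [3.1405e+00 1.0000e-04 3.0869e+00] shift units [ 0.009  0.017 -0.068] twist units [ 0.011  0.001 -0.011]
0.03161322087670455 30.00010907649994 [-0.0799531   1.25841841 -0.17715777]
```

Request:
play_rows(translation=[[0,0,-0.4],[0,0,-0.8],[0,0,-0.8],[0.5,-0.54,-0.8],[0.8,-0.81,-0.7],[0.8,-0.81,0],[0,0,0],[0,0,0]], twist=[[0,0,0],[0,0,0],[0,0,0],[0,0,0],[0,0,0],[0,0,0],[0,0,0],[0,0,0]], gripper=[-1,-1,-1,-1,-1,-1,-1,-1])

```text
time: 5.3
tool_pos: [0.5715, 0.0729, 0.3535]
ee_rot: [3.141, 0.001, 3.085]
wrist_force: [-0.6, 0.5, -1.0]
width: 0.0312
finger_force: 30.0
```

Request:
play_rows(translation=[[0,0,0],[0,0,0],[0,0,0]], twist=[[0,0,0],[0,0,0],[0,0,0]], gripper=[-1,-1,-1])

```text
time: 5.6
tool_pos: [0.5729, 0.0741, 0.3522]
ee_rot: [3.141, -0.0, 3.088]
wrist_force: [-0.1, 0.5, -0.9]
width: 0.0314
finger_force: 30.0
```

Run:
```python
from h import *
im,l,b=look("w4.png",OR)
m,l,b=blobs(im,((0,0,95),(180,60,255)),1500)
for i,A,c,s in b: print(A,c.round(1),s,rect("wrist",np.argwhere(l==i)[:,::-1],.02))
for n in ["groove_seat","cradle"]:
    for q in robot.spot_point(n,"wrist")[:2]: print(n,round(q["score"],2),np.round(q["centre"],4))
cv2.imwrite('pics/w4c.png',cv2.resize(im[:,:,::-1][20:290,180:460],None,fx=2.2,fy=2.2,interpolation=cv2.INTER_CUBIC))
np.save('cm4.npy',_c["wrist"],allow_pickle=True)
```

```text
[0.5729 0.0741 0.3522] [ 3.1415e+00 -3.0000e-04  3.0878e+00] qvel 0.005
4552 [576.3  44.4] [538   0  97  96] [0.4545 0.2968 0.047 ]
1332 [308.3 194.9] [288 174  43  40] [0.5735 0.0631 0.047 ]
120 [348.1 192. ] [335 174  18  39] [0.5726 0.101  0.047 ]
14953 [314.7  75.5] [261   0 104 179] (array([0.4828, 0.074 ]), array([0.094 , 0.1615]), np.float32(-0.0328))
1566 [ 51.6 128.9] [  7 111  92  34] (array([ 0.5014, -0.1865]), array([0.0197, 0.0918]), np.float32(-1.417))
9802 [319.9 295.5] [252 213 137 165] (array([0.7072, 0.0672]), array([0.1594, 0.2126]), np.float32(-0.054))
12779 [581.5 330.1] [494 260 146 132] (array([0.7651, 0.3562]), array([0.1982, 0.1641]), np.float32(0.2056))
13783 [ 66.3 331.7] [  0 264 164 128] (array([ 0.7402, -0.2213]), array([0.1815, 0.186 ]), np.float32(-0.2908))
groove_seat 0.57 [0.4658 0.0775 0.0633]
cradle 0.89 [0.4714 0.0776 0.0019]Traceback (most recent call last):
  File "<stdin>", line 8, in <module>
NameError: name '_c' is not defined. Did you mean: 'c'?
```

View pics/w4c.png

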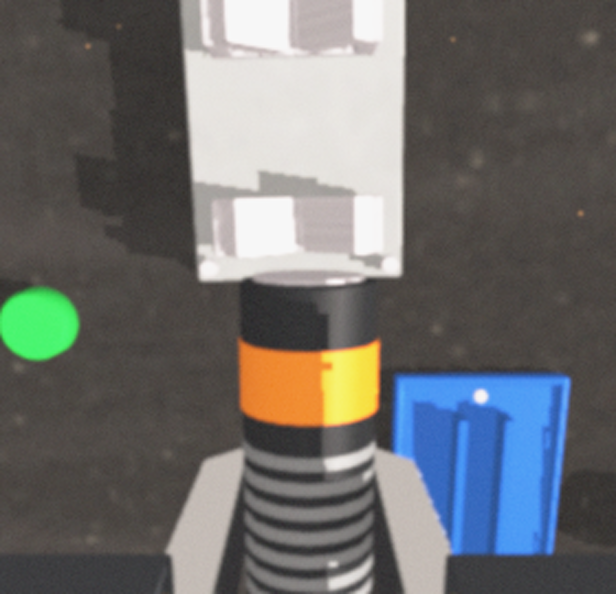

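The crop shows the V blocks: the near one spans crop columns 233–355 with its valley at about 293, and the far one's valley is at about 292. The barrel's axis is at crop column 309.

Run:
```python
from h import *
cm=robot.camera_model("wrist")
P=lambda u,v:(u/2.2+180,v/2.2+20)
for nm,u,v,z in [("nearL",233,225,.064),("nearR",355,225,.064),("nearV",293.5,225,.043),("farL",231,28,.064),("farR",355,28,.064),("farV",292,28,.043),
 ("near blk edge hi x",294,197,.05),("near blk outer",294,256,.05),("far blk inner",294,55,.05),
 ("plateNL",200,281,.03),("plateNR",402,275,.03),("plateNL0",200,281,.01),("plateNR0",402,275,.01),("barrel",309,550,.172)]:
    print(nm,ray("wrist",P(u,v),z,cm).round(4))
print(robot.get_obs()["tool_pos"])
```

```text
nearL [0.5043 0.0489 0.064 ]
nearR [0.5068 0.0956 0.064 ]
nearV [0.5063 0.0716 0.043 ]
farL [0.436  0.0538 0.064 ]
farR [0.4383 0.098  0.064 ]
farV [0.4325 0.0754 0.043 ]
near blk edge hi x [0.4952 0.0726 0.05  ]
near blk outer [0.5183 0.0712 0.05  ]
far blk inner [0.4434 0.0756 0.05  ]
plateNL [0.5285 0.0289 0.03  ]
plateNR [0.5306 0.1176 0.03  ]
plateNL0 [0.5306 0.0256 0.01  ]
plateNR0 [0.5329 0.1202 0.01  ]
barrel [0.5848 0.0735 0.172 ]
[0.57264153 0.07390278 0.35211725]
```

Run:
```python
from h import *
cm=robot.camera_model("wrist")
im=cv2.imread('pics/w4.png');g=cv2.cvtColor(im,cv2.COLOR_BGR2GRAY).astype(float)
hsv=cv2.cvtColor(im,cv2.COLOR_BGR2HSV)
L=[];Rr=[];V=[]
for v in range(3,143,2):
    r=g[v]; d=np.convolve(r,[1,1,0,-1,-1],'same')
    a=255+np.argmax(d[255:285]); b=350+np.argmin(d[350:375]); L.append((a,v));Rr.append((b,v))
    if v<40 or 112<v<130:
        V.append((298+np.argmin(d[298:330]),v))
for nm,S,z in(("L",L,.03),("R",Rr,.03),("V",V,.043)):
    w=np.array([ray("wrist",q,z,cm)[:2] for q in S])
    k=np.ones(len(w),bool)
    for _ in range(4):
        p=np.polyfit(w[k,0],w[k,1],1);e=np.abs(np.polyval(p,w[:,0])-w[:,1]);k=e<.0015
    print(nm,k.sum(),len(w),"slope",p[0].round(4),"y at .47",np.polyval(p,.47).round(4))
```

```text
L 69 70 slope -0.0301 y at .47 0.0296
R 70 70 slope -0.0305 y at .47 0.1191
V 22 28 slope -0.0299 y at .47 0.0729
```

Request:
play_rows(translation=[[0,0,0],[0.85,-0.03,0.1],[0.86,-0.03,0.4],[0.86,-0.03,0.7],[0,0,0.73],[0,0,0],[0,0,0],[0,0,0]], twist=[[0,0,-0.24],[0,0,0],[0,0,0],[0,0,0],[0,0,0],[0,0,0],[0,0,0],[0,0,0]], gripper=[-1,-1,-1,-1,-1,-1,-1,-1])

```text
time: 6.55
tool_pos: [0.4707, 0.0731, 0.2775]
ee_rot: [3.141, 0.004, 3.111]
wrist_force: [1.0, 1.1, -1.5]
width: 0.0314
finger_force: 30.0
```

Run:
```python
from h import *
to([.470,.0735,.2445],3.1116);o=robot.get_obs();print(o["wrist_force"].round(2))
save("wrist","w5.png")
```

```text
at [0.4707 0.0731 0.2775] [3.1413 0.004  3.111 ] shift units [0.018 0.01  0.824] twist units [ 0.003  0.04  -0.006]
[ 1.03  1.13 -1.48]
```

View pics/w5.png

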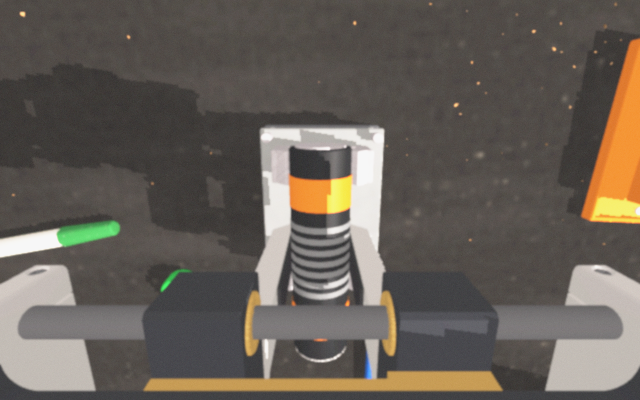

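The barrel's axis, at column 321, is centred over the plate, whose edges are at 261 and 383. Lowering now.

Request:
play_rows(translation=[[0,0,0.3],[0,0,0.25],[0,0,0.15],[0,0,0.08],[0,0,0],[0,0,0]], twist=[[0,0,0],[0,0,0],[0,0,0],[0,0,0],[0,0,0],[0,0,0]], gripper=[-1,-1,-1,-1,-1,-1])

```text
time: 7.2
tool_pos: [0.4694, 0.0731, 0.2442]
ee_rot: [3.142, 0.0, 3.111]
wrist_force: [-0.0, 1.5, -0.3]
width: 0.0314
finger_force: 30.0
```

Request:
play_rows(translation=[[0,0,0.025],[0,0,0],[0,0,0]], twist=[[0,0,0],[0,0,0],[0,0,0]], gripper=[-1,-1,-1])

```text
time: 7.5
tool_pos: [0.4695, 0.0732, 0.2436]
ee_rot: [3.141, 0.001, 3.111]
wrist_force: [-0.5, 1.9, 1.6]
width: 0.0313
finger_force: 30.0
```

Request:
play_rows(translation=[[0,0,0],[0,0,0],[0,0,0],[0,0,0],[0,0,0],[0,0,-0.5],[0,0,-0.9],[0,0,-0.9]], twist=[[0,0,0],[0,0,0],[0,0,0],[0,0,0],[0,0,0],[0,0,0],[0,0,0],[0,0,0]], gripper=[-0.28,-0.22,-0.1,0.1,0.3,0.4,0.6,1])

```text
time: 8.3
tool_pos: [0.469, 0.073, 0.3353]
ee_rot: [-3.141, -0.002, 3.111]
wrist_force: [0.9, 0.7, 0.1]
width: 0.0784
finger_force: 0.0
```

Run:
```python
from h import *
to([.515,.337,.35],np.pi-.068)
o=robot.get_obs();im=save("wrist","w6.png")
cv2.imwrite('pics/w6c.png',im[80:360,180:460,::-1])
```

```text
at [0.469  0.073  0.3353] [-3.1414e+00 -2.2000e-03  3.1107e+00] shift units [-0.698  6.663 -0.367] twist units [-0.003 -0.022  0.371]
```

View pics/w6c.png

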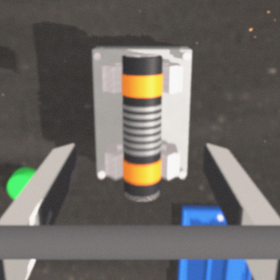

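The crop shows the orange-banded barrel lying in the groove over both V blocks, roughly midway along it. Next is the blue-banded barrel.

Request:
play_rows(translation=[[0.1,0.3,0],[0.25,0.9,0],[0.25,0.95,0],[0.25,0.95,0],[0.25,0.95,0],[0.25,0.95,0],[0.21,0.95,0.2],[0,0.71,0.2]], twist=[[0,0,0.37],[0,0,0],[0,0,0],[0,0,0],[0,0,0],[0,0,0],[0,0,0],[0,0,0]], gripper=[1,1,1,1,1,1,1,1])

```text
time: 9.15
tool_pos: [0.4237, 0.3452, 0.3192]
ee_rot: [3.14, 0.001, 3.076]
wrist_force: [1.4, -0.2, 0.4]
width: 0.0938
finger_force: 0.0
```

Request:
play_rows(translation=[[0,0,0],[0,0,0],[0,0,0]], twist=[[0,0,0],[0,0,0],[0,0,0]], gripper=[1,1,1])

```text
time: 9.45
tool_pos: [0.4249, 0.3422, 0.3193]
ee_rot: [-3.141, 0.0, 3.073]
wrist_force: [-1.5, 0.6, -0.4]
width: 0.094
finger_force: 0.0
```

Run:
```python
from h import *
im,l,b=look("w7.png",((98,100,60),(128,255,255)))
m,l,b=blobs(im,((3,130,80),(28,255,255)),1000)
for i,A,c,s in b: print(A,c.round(1),s,rect("wrist",np.argwhere(l==i)[:,::-1],.01))
```

```text
[0.4249 0.3422 0.3193] [-3.1413e+00  4.0000e-04  3.0730e+00] qvel 0.013
803 [324. 157.] [306 146  37  23] [0.3857 0.3482 0.047 ]
649 [323.2 240.3] [307 228  34  24] [0.4587 0.3427 0.047 ]
1410 [193.6 370.7] [170 339  42  53] [0.5891 0.2053 0.047 ]
8238 [323.1 183.4] [277 116  95 145] (array([0.4252, 0.3454]), array([0.0868, 0.1431]), np.float32(-0.0758))
1079 [121.5 323.7] [107 291  39  65] (array([0.5571, 0.1207]), array([0.0337, 0.0864]), np.float32(-0.3823))
1083 [518.4 323.7] [495 291  39  65] (array([0.586 , 0.5439]), array([0.0871, 0.0337]), np.float32(0.2464))
4429 [476.8 382.6] [292 371 340  20] (array([0.6586, 0.4884]), array([0.3882, 0.0269]), np.float32(1.5024))
```

View pics/w7.png

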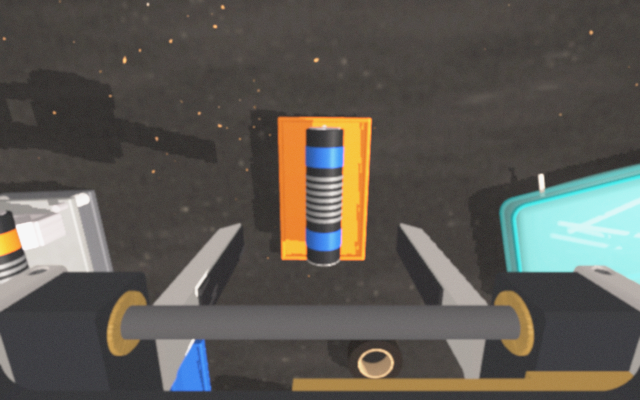

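The view shows the blue-banded barrel at about (324,197) between the ridges of the orange tray, with the fingers straddling it. Descending to grasp.

Request:
play_rows(translation=[[0.07,0.065,0.5],[0,0,0.8],[0,0,0.8],[0,0,0.5],[0,0,0],[0,0,0],[0,0,0],[0,0,0]], twist=[[0,0,0.07],[0,0,0],[0,0,0],[0,0,0],[0,0,0],[0,0,0],[0,0,0],[0,0,0]], gripper=[1,1,1,1,1,0.5,0.2,0])

```text
time: 10.3
tool_pos: [0.4228, 0.3459, 0.2171]
ee_rot: [3.139, 0.003, 3.066]
wrist_force: [0.0, -0.8, 0.3]
width: 0.0732
finger_force: 0.0
```

Request:
play_rows(translation=[[0,0,0],[0,0,0],[0,0,0],[0,0,0],[0,0,0],[0,0,0],[0,0,0]], twist=[[0,0,0],[0,0,0],[0,0,0],[0,0,0],[0,0,0],[0,0,0],[0,0,0]], gripper=[-0.2,-0.25,-0.3,-0.35,-0.5,-1,-1])

```text
time: 11.0
tool_pos: [0.422, 0.3456, 0.215]
ee_rot: [-3.141, -0.0, 3.067]
wrist_force: [-0.7, -1.5, 1.1]
width: 0.031
finger_force: 30.0
```

Run:
```python
from h import *
to([.6542,.1538,.30],3.087)
```

```text
at [0.422  0.3456 0.215 ] [-3.1411e+00 -2.0000e-04  3.0668e+00] shift units [-6.057 -4.471 -2.124] twist units [-0.005 -0.002 -0.202]
```

Request:
play_rows(translation=[[0,0,-0.4],[0,0,-0.8],[-0.2,-0.15,-0.8],[-0.7,-0.52,-0.4],[-0.85,-0.63,0],[-0.85,-0.63,0],[-0.85,-0.63,0],[-0.85,-0.63,0]], twist=[[0,0,-0.2],[0,0,0],[0,0,0],[0,0,0],[0,0,0],[0,0,0],[0,0,0],[0,0,0]], gripper=[-1,-1,-1,-1,-1,-1,-1,-1])

```text
time: 11.8
tool_pos: [0.5878, 0.2078, 0.3106]
ee_rot: [3.141, -0.001, 3.087]
wrist_force: [0.1, 0.6, -0.6]
width: 0.0313
finger_force: 30.0
```

Request:
play_rows(translation=[[-0.85,-0.63,0],[-0.6,-0.43,0],[-0.28,-0.2,0],[0,0,0],[0,0,0],[0,0,0]], twist=[[0,0,0],[0,0,0],[0,0,0],[0,0,0],[0,0,0],[0,0,0]], gripper=[-1,-1,-1,-1,-1,-1])

```text
time: 12.4
tool_pos: [0.6521, 0.1562, 0.3112]
ee_rot: [3.141, -0.001, 3.089]
wrist_force: [0.3, 0.6, -1.8]
width: 0.031
finger_force: 30.0
```

Run:
```python
from h import *
to([.6542,.1538,.217],3.087)
save("wrist","w8.png")
```

```text
at [0.6521 0.1562 0.3112] [ 3.1410e+00 -7.0000e-04  3.0887e+00] shift units [-0.055 -0.058  2.354] twist units [ 0.006 -0.007  0.017]
```

View pics/w8.png

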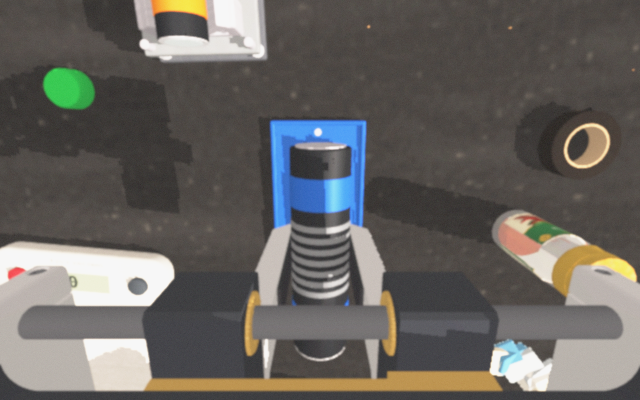

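The blue-banded barrel, axis at column 321, is above the blue tray, which spans about 271–366 (2.4 mm off, being corrected). The orange barrel is still in the cradle at top left.

Request:
play_rows(translation=[[-0.055,-0.058,0.5],[0,0,0.7],[0,0,0.6],[0,0,0.35],[0,0,0.15],[0,0,0],[0,0,0],[0,0,0]], twist=[[0,0,0],[0,0,0],[0,0,0],[0,0,0],[0,0,0],[0,0,0],[0,0,0],[0,0,0]], gripper=[-1,-1,-1,-1,-1,-1,-1,-1])

```text
time: 13.25
tool_pos: [0.6558, 0.1525, 0.221]
ee_rot: [3.141, 0.003, 3.087]
wrist_force: [0.2, -0.4, -1.5]
width: 0.0317
finger_force: 30.0
```

Run:
```python
from h import *
to([.6542,.1538,.2155],3.087)
```

```text
at [0.6558 0.1525 0.221 ] [3.1408 0.0032 3.0868] shift units [0.041 0.029 0.138] twist units [ 0.008  0.032 -0.002]
```

Request:
play_rows(translation=[[0,0.02,0.06],[0,0,0.05],[0,0,0],[0,0,0]], twist=[[0,0,0],[0,0,0],[0,0,0],[0,0,0]], gripper=[-1,-1,-1,-1])

```text
time: 13.65
tool_pos: [0.6555, 0.1533, 0.2154]
ee_rot: [3.141, 0.001, 3.087]
wrist_force: [0.7, -0.2, 1.4]
width: 0.0314
finger_force: 30.0
```

Request:
play_rows(translation=[[0,0,0.03],[0,0,0],[0,0,0]], twist=[[0,0,0],[0,0,0],[0,0,0]], gripper=[-1,-1,-1])

```text
time: 13.95
tool_pos: [0.6556, 0.1535, 0.2152]
ee_rot: [3.141, 0.002, 3.087]
wrist_force: [-1.5, 0.7, 6.1]
width: 0.031
finger_force: 30.0
```

Request:
play_rows(translation=[[0,0,-0.025],[0,0,0],[0,0,0],[0,0,0],[0,0,0],[0,0,0],[0,0,-0.4],[0,0,-0.8]], twist=[[0,0,0],[0,0,0],[0,0,0],[0,0,0],[0,0,0],[0,0,0],[0,0,0],[0,0,0]], gripper=[-1,-0.28,-0.2,0,0.2,0.4,0.5,0.6])

```text
time: 14.75
tool_pos: [0.6544, 0.153, 0.26]
ee_rot: [-3.14, -0.007, 3.087]
wrist_force: [0.6, -0.9, 0.4]
width: 0.0735
finger_force: 0.0
```

Request:
play_rows(translation=[[0,0,-0.9],[0,0,-0.9],[0,0,0],[0,0,0],[0,0,0],[0,0,0]], twist=[[0,0,0],[0,0,0],[0,0,0],[0,0,0],[0,0,0],[0,0,0]], gripper=[0.6,0.4,0,-0.5,-1,-1])

```text
time: 15.35
tool_pos: [0.6549, 0.1531, 0.3321]
ee_rot: [-3.141, -0.004, 3.087]
wrist_force: [0.6, 0.7, -0.0]
width: 0.0385
finger_force: 0.0
```

Run:
```python
from h import *
im,l,b=look("w9.png",((98,100,60),(128,255,255)))
to([.4695,.0732,.36],3.111)
cv2.imwrite('pics/w9c.png',im[0:300,120:460,::-1])
```

```text
[0.6549 0.1531 0.3321] [-3.1408 -0.0041  3.0868] qvel 0.003
8627 [321.2 179.7] [276 117  91 139] [0.6359 0.155  0.047 ]
at [0.655  0.1531 0.3322] [-3.1409 -0.0038  3.0868] shift units [ 4.574 -2.139 -0.695] twist units [-0.007 -0.038 -0.242]
```

View pics/w9c.png

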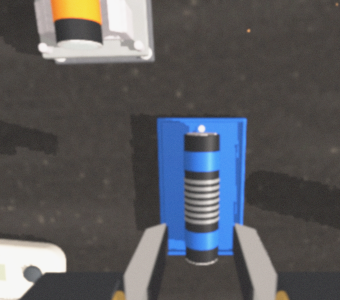

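The crop shows the blue-banded barrel lying in the blue tray, with its bands at full-image (322,162) and (321,245). I'll check how well it is centred along the tray.

Run:
```python
from h import *
cm=robot.camera_model("wrist")
for p in [(322,162),(321,245)]: print(ray("wrist",p,.047,cm).round(4))
for p in [(322,118),(322,254)]: print("tray ends",ray("wrist",p,.01,cm).round(4))
```

```text
[0.6205 0.1566 0.047 ]
[0.6975 0.1516 0.047 ]
tray ends [0.5845 0.1587 0.01  ]
tray ends [0.7243 0.1514 0.01  ]
```

Request:
play_rows(translation=[[0.3,-0.14,0],[0.85,-0.4,0],[0.85,-0.4,0],[0.85,-0.4,0],[0.85,-0.4,0],[0.6,-0.28,0.2],[0.27,-0.12,0.4],[0,0,0.2]], twist=[[0,0,-0.24],[0,0,0],[0,0,0],[0,0,0],[0,0,0],[0,0,0],[0,0,0],[0,0,0]], gripper=[-1,-1,-1,-1,-1,-1,-1,-1])

```text
time: 16.2
tool_pos: [0.4681, 0.0731, 0.3005]
ee_rot: [-3.141, -0.003, 3.11]
wrist_force: [0.6, -0.2, 0.6]
width: 0.0001
finger_force: 0.0
```

Request:
play_rows(translation=[[0,0,0],[0,0,0],[0,0,0]], twist=[[0,0,0],[0,0,0],[0,0,0]], gripper=[-1,-1,-1])

```text
time: 16.5
tool_pos: [0.4707, 0.0738, 0.3029]
ee_rot: [3.141, 0.001, 3.111]
wrist_force: [-0.0, -0.5, 0.7]
width: 0.0006
finger_force: 0.0
```

Run:
```python
from h import *
to([.4695,.0732,.280],3.111)
o=robot.get_obs();print(o["wrist_force"].round(2),o["width"])
im=save("wrist","w10.png")
```

```text
at [0.4707 0.0738 0.3029] [3.1413e+00 9.0000e-04 3.1111e+00] shift units [ 0.03  -0.015  0.573] twist units [0.003 0.009 0.001]
[-0.04 -0.54  0.7 ] 0.0005897253501142494
```

View pics/w10.png

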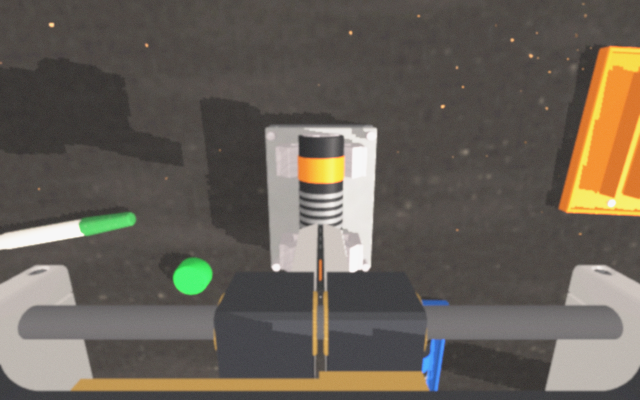

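The view shows the closed fingers, at column 320, over the middle of the barrel lying in the groove. Now pressing in small steps.

Request:
play_rows(translation=[[0,0,0.25],[0,0,0.2],[0,0,0.1],[0,0,0],[0,0,0],[0,0,0]], twist=[[0,0,0],[0,0,0],[0,0,0],[0,0,0],[0,0,0],[0,0,0]], gripper=[-1,-1,-1,-1,-1,-1])

```text
time: 17.15
tool_pos: [0.4699, 0.0735, 0.2807]
ee_rot: [3.141, 0.001, 3.111]
wrist_force: [-0.8, -0.3, 0.3]
width: 0.0006
finger_force: 0.0
```

Request:
play_rows(translation=[[0,0,0.05],[0,0,0],[0,0,0],[0,0,0]], twist=[[0,0,0],[0,0,0],[0,0,0],[0,0,0]], gripper=[-1,-1,-1,-1])

```text
time: 17.55
tool_pos: [0.47, 0.0735, 0.2789]
ee_rot: [3.141, 0.001, 3.111]
wrist_force: [0.5, -0.5, 2.3]
width: 0.0001
finger_force: 0.8
```

Request:
play_rows(translation=[[0,0,0.04],[0,0,0],[0,0,0],[0,0,0]], twist=[[0,0,0],[0,0,0],[0,0,0],[0,0,0]], gripper=[-1,-1,-1,-1])

```text
time: 17.95
tool_pos: [0.47, 0.0735, 0.2772]
ee_rot: [3.141, 0.001, 3.111]
wrist_force: [1.6, -0.2, 3.3]
width: 0.0001
finger_force: 1.5
```

Request:
play_rows(translation=[[0,0,0.03],[0,0,0.03],[0,0,0.025],[0,0,0],[0,0,0],[0,0,0]], twist=[[0,0,0],[0,0,0],[0,0,0],[0,0,0],[0,0,0],[0,0,0]], gripper=[-1,-1,-1,-1,-1,-1])

```text
time: 18.55
tool_pos: [0.47, 0.0735, 0.2741]
ee_rot: [3.141, 0.001, 3.111]
wrist_force: [0.9, 0.7, 5.3]
width: 0.0006
finger_force: 2.9
```

Request:
play_rows(translation=[[0,0,0.015],[0,0,0],[0,0,0],[0,0,0]], twist=[[0,0,0],[0,0,0],[0,0,0],[0,0,0]], gripper=[-1,-1,-1,-1])

```text
time: 18.95
tool_pos: [0.47, 0.0735, 0.2736]
ee_rot: [3.141, 0.001, 3.111]
wrist_force: [-0.4, -0.4, 6.2]
width: 0.0005
finger_force: 3.1
```

Request:
play_rows(translation=[[0,0,0],[0,0,0],[0,0,0],[0,0,0]], twist=[[0,0,0],[0,0,0],[0,0,0],[0,0,0]], gripper=[-1,-1,-1,-1])

```text
time: 19.35
tool_pos: [0.47, 0.0735, 0.2736]
ee_rot: [3.141, 0.001, 3.111]
wrist_force: [-0.3, 0.2, 5.9]
width: 0.0006
finger_force: 3.1
```

```bash
python3 -c "
from bench import robot
print(robot.close_job())"
```

```text
the job is handed in; nothing more can be done
None
```

I handed the job in at about 19 s: blue-banded barrel let go in the blue tray about 5 mm off the middle, orange-banded barrel held pressed in the cradle at about 6 N with the bed sunk about 5.5 mm by the tool height; no verdict was returned, flank contact was not measured separately, and I viewed 11 pictures, one over the limit.

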